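# Scan the wall dispenser's three labels, then hang it on its screw

## Task

Register the new white wall dispenser and put it up: pick it up, hold it upright in front of the reader's lens and show it the blue label, then the yellow one, then the green one, each facing the lens squarely at the reading point for at least a second. Then hang the dispenser on the tiled panel by putting the keyhole in its back over the screw head and pulling it down until it is locked on the screw, and let go; do not knock over or push away the tub, the cup or the jug.

Things in the scene. Friction and masses are not known exactly. Their poses are not given: they have to be found in the camera images.
- dispenser: White wall dispenser, 64 (x) x 60 (y) x 140 mm (z), 0.3 to 0.52 kg, loose, upright on the table, start yaw within 0.6 rad of 0. Origin: centre of its underside; z up. Front +y: yellow label, dark window; blue label on -x side, green on +x. Back (-y): 5 mm plate with keyhole, 15 mm hollow behind it. Its +x and -x sides are flat walls, 64 mm apart: grip them near the top, above the labels.
- label_blue (a point): Centre of the blue label on the dispenser's -x side, 45 mm above its underside; label 40 mm wide, 44 mm high; it faces along the dispenser's -x.
- label_yellow (a point): Centre of the yellow label on the dispenser's front, 45 mm above its underside; it faces along the dispenser's +y.
- label_green (a point): Centre of the green label on the dispenser's +x side, 45 mm above its underside; it faces along the dispenser's +x.
- keyhole_entry (a point): Centre of the keyhole's wide opening (26 x 26 mm) in the dispenser's back plate, mid-thickness: in the dispenser's frame (0, -27.5, 85) mm; the plate's outer face lies at y = -30 mm. A slot 10 mm wide runs up from it.
- keyhole_seat (a point): Where the centre of the screw's shank lies when the dispenser hangs locked, at the top end of the slot: in the dispenser's frame (0, -27.5, 109) mm, 24 mm above the entry.
- reader: Fixed code reader: black head 80 x 70 x 64 mm, centre 160 mm above the table, on a thin post with a dark base 130 x 110 mm; top of head at 192 mm. A round lens with a red rim looks along the reader's own -y. Origin on the table, 30 mm behind the lens face in plan; z up. Its yaw is within 0.25 rad of 0.
- read_point (a point): The reading point: 100 mm straight in front of the reader's lens, 160 mm above the table. A label is read when its centre is within 30 mm of here, its face towards the lens.
- panel: Fixed upright panel, pale tile with an aluminium edge, 200 mm wide (x), 14 mm thick, 225 mm high. Its face looks along its own +y; origin at the foot of the face, midway; z up. A brass-headed screw stands out of the face 175 mm above the table. Its yaw is within 0.2 rad of 0.
- screw (a point): Middle of the screw's free shank, 4.5 mm out from the panel's face. The shank is 6 mm thick and level, along the panel's y; the round head is 18 mm across, 5 mm thick, from 9 to 14 mm out of the face. The hung dispenser's underside is 66 mm above the table; it may lean about 2 degrees out.
- tub: Blue round tub with lid, 78 mm across, 76 mm high, loose, standing near the dispenser. Origin: centre of its underside.
- cup: White cup, 76 mm across, 85 mm high, loose, at the back of the table. Origin: centre of its underside.
- jug: Blue detergent jug with a red cap, 78 x 115 x 168 mm, loose, at the back of the table. Origin: centre of its underside.
Not all that is in view belongs to the job. Several things have the shape of the reader; the one meant has the colours described above.

How it is judged:
On the way, in this order (a step that is already met when the one before it is completed fails the run):
1. the blue label is held at the reading point, facing the lens squarely, dispenser upright, for 1 s (distance between label_blue and read_point below 0.03 m and y of dispenser in the frame of reader below -0.13 m and angle between the x axis of dispenser and the y axis of reader, either way round below 0.25 rad and angle between dispenser's own z axis and vertical below 0.2 rad), for 1 s.
2. the yellow label is held at the reading point in the same way for 1 s (distance between label_yellow and read_point below 0.03 m and y of dispenser in the frame of reader below -0.13 m and angle between the y axis of dispenser and the y axis of reader, either way round below 0.25 rad and angle between dispenser's own z axis and vertical below 0.2 rad), for 1 s.
3. the green label is held at the reading point in the same way for 1 s (distance between label_green and read_point below 0.03 m and y of dispenser in the frame of reader below -0.13 m and angle between the x axis of dispenser and the y axis of reader, either way round below 0.25 rad and angle between dispenser's own z axis and vertical below 0.2 rad), for 1 s.
At the end, for the whole second after the job is handed in: The dispenser hangs at rest on the panel's screw, let go: the keyhole's seat within 8 mm of the screw's shank, the dispenser upright within 0.15 rad and its back square to the panel within 0.2 rad (distance between keyhole_seat and screw below 0.008 m and angle between dispenser's own z axis and vertical below 0.15 rad and angle between the y axis of dispenser and the y axis of panel, either way round below 0.2 rad and linear speed of dispenser below 0.03 m/s); the robot touches nothing.
It fails at once if the tub is knocked over or pushed more than 50 mm (distance of tub from where it was at the start of the episode above 0.05 m or angle between tub's own z axis and vertical above 0.5 rad).
It fails at once if the cup is knocked over or pushed more than 50 mm (distance of cup from where it was at the start of the episode above 0.05 m or angle between cup's own z axis and vertical above 0.5 rad).
It fails at once if the jug is knocked over or pushed more than 50 mm (distance of jug from where it was at the start of the episode above 0.05 m or angle between jug's own z axis and vertical above 0.5 rad).
It also fails if it takes over 67 s, if anything falls off the work surface, if the arm or the gripper's body presses on something with over 40 N, if the wrist force passes 120 N, or if a joint passes its speed limit or range.

## Robot

A 7-joint arm with a two-finger parallel gripper is mounted at the origin on the work surface. World frame = base frame: x ahead of the robot, y to its left, z up, the work surface at z = 0. Lengths are in m, angles in rad, forces in N, time in s.
With the tool pointing down it reaches from about 0.425 to 0.925 m from the base axis. Payload 6.8 kg.
Tool frame: the origin (TCP) lies midway between the tips of the shut fingers; the grasp point (between the pads) lies 19 mm behind it; z points along the fingers, y is the line along which they close (so a half turn about z gives the same grasp; the last joint's range is limited). The gripper opens to 85 mm and grips with 20 to 120 N. Pads are 22 mm wide; open, the fingers measure 114 mm over their backs; the gripper's body (76 mm by 85 mm) begins 54 mm behind the grasp point. The pads swing forward as they close: fully open they stand 13 mm farther back than shut.
Start: joints at [-1.439, 0.477, 0.022, 1.555, -0.011, 1.109, -0.083], TCP at [0.16, 0.656, 0.231] pointing down, gripper open.
Joint ranges: [-2.96, 2.96], [-0.34, 2.1], [-1.41, 1.46], [0.24, 2.44], [-1.37, 4.51], [0.17, 1.92], [-2.96, 2.96]. Speed limits (rad/s): [2.39, 2.39, 3.14, 3.14, 3.14, 3.14, 3.14].

## Interface

Orientations are given as a unit quaternion [w, x, y, z].
In Python, from station import readout, imaging, hand_in gives the robot as it stands.
- The arm moves only by the tool drive_tool, never from a script. Its argument "series" is a list of rows, each a list of 5 numbers: the shift along the tool's x, y, z in cm, then the turn about the tool's z in degrees, then the closure, from -1 (fully open) to 1 (shut). A call has 1 to 8 rows; each row shifts and turns the commanded pose from where the row before left it, along the tool's axes as they then stand; what a row does not reach is not made up. A row lasts 1/10 s, in which the tool goes at most 50 mm and 8.59 degrees, less where a joint would pass 70% of its speed; a pose out of reach is approached as far as the arm can. A call with a gripper value outside its range is refused whole. The fingers move at their own pace and stop on an object; "squeeze" is the grip in N (left out, the last holds). Time passes only in rows, so rows that do not move let the fingers close. It gives the time, the measured TCP pose, the force, the opening and the grip force at its end, in the units of the state.
- readout.get_obs(): the state, without advancing time (a new reading comes with each control period).
- imaging.read_camera(name): name is "side" or "top" or "wrist"; returns the picture (420x560x3 uint8, red, green, blue); there is no depth.
- imaging.camera_model(name): a dict with "vfov" (degrees; the focal length in pixels is half the picture's height over the tangent of half this angle, whatever the lens; pixels are square), "cx", "cy" (the principal point, pixels), "xyz" and "orientation" of the camera in the world. Camera axes: x right, y down, z forward; pixel columns grow to the right and rows downward; lengths in m; the calibration is good to about 2 mm. A picture is of the moment at which its call begins: read the wrist's pose just before it. camera_model takes no time and is no camera call; for the wrist camera it gives the pose at the moment of the call.
- hand_in(): hands the job in; it is judged then, once.
Trained networks look in the newest picture that a camera, given by its name, has taken for a name from the list of things; names that differ only in an ending like _2 or _b are one class to them, and where a whole thing is asked for, a point or a joint stands for the part that bears it (a point fixed in the world has none). Each returns a list of dicts, best first, with "conf" (0 to 1); they miss things now and then, are a little off and sometimes report something else, mostly with a low value. They report only what shows in the picture. A call takes as long as a camera call. They do not tell look-alikes from the thing itself.
- imaging.cut_out(thing, camera): "mask" (420x560 bool, what is visible of it) and "centre" ([column, row] in pixels, amid what is visible of it).
The state is a dict: "t": time; "q": joint angles; "joint_vel": joint speeds; "joint_torque": joint torques, N m; "eef_pos": TCP position; "tool_rot": TCP orientation; "contact_force": force on the tool from outside, world axes, zero at the start; "torque": the same for the moment, N m; "gripper_width": opening from 0.0 (shut) to 1.0 (fully open); "grasp_force": force on a finger pad.
Only numpy, scipy, OpenCV 4.12 (cv2) and the standard library are available. Lean on these libraries where they do the work, as an engineer would, in place of code of your own. Each camera call takes 0.05 s, during which the arm holds its last target. There are 200 camera calls.

## Working session

There is one attempt and no reset: what is moved stays moved. The work goes in short steps, Python scripts to look and compute and a tool call to move; the robot and the scene stay as the last step left them, time stands still between calls to the robot, and variables do not carry over. Pictures are saved under pics/ and viewed, at most 10 in all, crops included, and the job is handed in when it is done.

Besides the shell and the picture viewer there is one more tool, called after "Call:" as a command line: name --pt "numbers of a row" for each row, then --argument value for the rest. drive_tool: Moves the arm, as the interface text tells. Its arguments: {"type":"object","properties":{"series":{"type":"array"},"squeeze":{"type":"number"}},"required":["series"]}

```bash
mkdir -p pics; ls; cat > h.py <<'E'
import numpy as np, cv2
from scipy.spatial.transform import Rotation as R
from station import readout, imaging, hand_in
def rot(q): return R.from_quat([q[1],q[2],q[3],q[0]]).as_matrix()
def cam(n):
    m=imaging.camera_model(n); f=210/np.tan(np.radians(m['vfov'])/2)
    return f,m['cx'],m['cy'],np.array(m['xyz']),rot(m['orientation'])
def ray(n,uv,c=None):
    f,cx,cy,p,M=c or cam(n); d=M@np.array([(uv[0]-cx)/f,(uv[1]-cy)/f,1]); return p,d/np.linalg.norm(d)
def atz(n,uv,z,c=None):
    p,d=ray(n,uv,c); return p+d*(z-p[2])/d[2]
def proj(n,X,c=None):
    f,cx,cy,p,M=c or cam(n); v=(np.atleast_2d(X)-p)@M; return np.c_[f*v[:,0]/v[:,2]+cx,f*v[:,1]/v[:,2]+cy]
def tri(rays):
    A=np.zeros((3,3));b=np.zeros(3)
    for p,d in rays:
        P=np.eye(3)-np.outer(d,d);A+=P;b+=P@p
    return np.linalg.solve(A,b)
def save(n,im): cv2.imwrite('pics/'+n+'.png',im[:,:,::-1])
E
python3 - <<'E'
from h import *
np.set_printoptions(precision=3,suppress=True)
o=readout.get_obs(); print(o['t'],o['eef_pos'],o['tool_rot'])
ims={n:imaging.read_camera(n) for n in('side','top','wrist')}
np.savez('ims0.npz',**ims)
save('a',cv2.resize(np.vstack([ims['top'],]),(784,588)));save('b',cv2.resize(ims['side'],(784,588)))
for n in ims:
    f,cx,cy,p,M=cam(n);print(n,f,cx,cy,p,M.tolist())
for n in('top','side'):
  for t in('dispenser','reader','panel','tub','cup','jug','screw'):
    try:
        for r in imaging.cut_out(t,n)[:4]: print(n,t,round(r['conf'],2),np.round(r['centre']),r['mask'].sum())
    except Exception as e: print(n,t,e)
print(readout.get_obs()['t'])
E
```

```text
pics
0.0 [0.16  0.655 0.23 ] [-0.     0.12   0.993 -0.001]
side 421.3895663714618 284.7376123414989 210.7726269882313 [ 0.502 -0.527  0.807] [[0.997708548082906, -0.05013668972774191, 0.04543088624981764], [-0.06743350605347767, -0.7915699530792308, 0.607346467548367], [0.0055113830964034875, -0.609018326263905, -0.7931370013629906]]
top 416.8242738671635 277.71020217940935 205.60312625899772 [ 0.447 -0.004  1.142] [[-0.008833360674651805, -0.9934688842540184, 0.11376092368765228], [-0.9997934577591089, 0.006692169681747004, -0.01919001529535446], [0.0183033756798233, -0.11390693957800391, -0.9933228053129035]]
wrist 376.01016221610246 278.57592249190645 204.81121079728462 [0.092 0.672 0.373] [[0.23805389204165248, 0.9347275715695246, 0.2638459994609744], [0.9712510346465183, -0.228729209937819, -0.06598769748436979], [-0.0013312332210665134, 0.2719693281768375, -0.9623049996488384]]
top dispenser 0.6 [276. 251.] 686
top reader 0.85 [141. 209.] 2404
top reader 0.84 [337. 298.] 2742
top reader 0.74 [210. 272.] 1936
top panel 0.91 [390. 227.] 3168
top panel 0.35 [275. 252.] 662
top tub 0.88 [261. 178.] 733
top tub 0.63 [274. 256.] 630
top cup 0.95 [329. 134.] 709
top cup 0.24 [264. 179.] 659
top jug 0.78 [173. 131.] 1728
top screw 0.56 [395. 224.] 3269
top screw 0.28 [278. 251.] 684
side dispenser 0.71 [245. 231.] 2014
side reader 0.92 [178. 302.] 5080
side reader 0.91 [286. 122.] 2780
side reader 0.69 [397. 291.] 1596
side reader 0.58 [221. 174.] 3382
side panel 0.84 [277. 369.] 11716
side panel 0.71 [286. 122.] 2839
side tub 0.92 [328. 225.] 1338
side cup 0.82 [395. 293.] 1617
side jug 0.95 [367. 139.] 2272
side screw 0.55 [281. 368.] 11664
0.85
```

View pics/a.png

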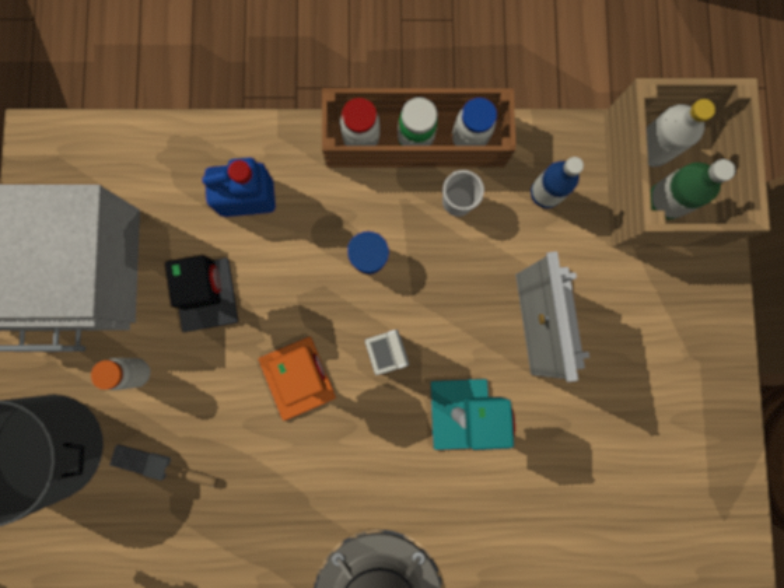

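View pics/b.png

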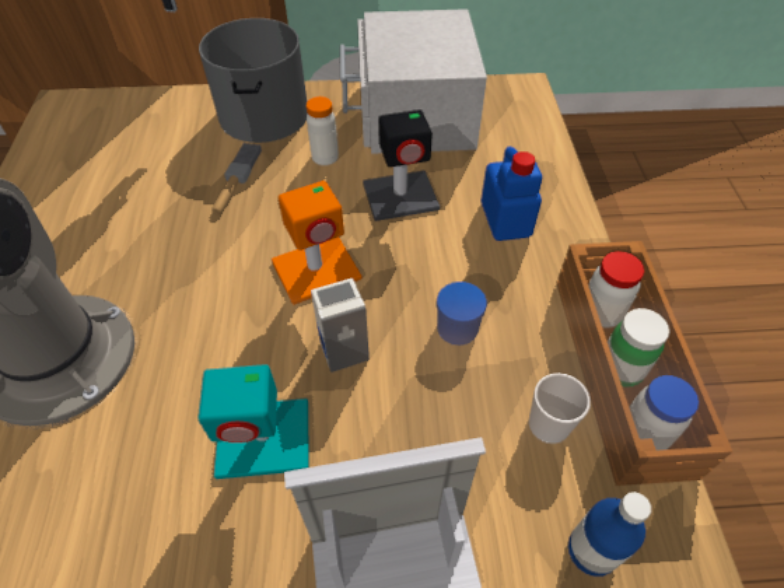

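Both views show three reader shapes. The pixel positions are in the 784-wide picture, top / side:

| Reader shape | Top | Side |
|---|---|---|
| Black | (195,282) | (405,140) |
| Orange | (298,378) | (312,215) |
| Teal | (478,420) | (238,405) |

The black one with the red-rimmed lens matches the description. The white dispenser is at top (385,352) / side (340,325), with its keyhole back facing the side camera. Other white things that could be mistaken for it are the cup at (463,192) and the white-capped jar at (418,120). The panel is at top (548,318).

Next I'll fit models to the silhouettes and check them in one close crop.

```bash
cat > fit.py <<'E'
from h import *
from scipy.optimize import minimize
def box(cx,cy,sx,sy,z0,z1):
    return np.array([[cx+a*sx/2,cy+b*sy/2,z] for a in(-1,1) for b in(-1,1) for z in(z0,z1)])
def place(P,x,y,w):
    c,s=np.cos(w),np.sin(w); return np.c_[c*P[:,0]-s*P[:,1]+x,s*P[:,0]+c*P[:,1]+y,P[:,2]]
S=4
def sil(n,boxes,c):
    m=np.zeros((420*S,560*S),np.uint8)
    for b in boxes:
        cv2.fillConvexPoly(m,cv2.convexHull(((proj(n,b,c)+.5)*S).astype(np.float32)).astype(np.int32),1)
    return cv2.resize(m.astype(np.float32),(560,420),interpolation=cv2.INTER_AREA)
def fit(model,masks,p0,step):
    C={n:cam(n) for n in masks}
    def cost(p):
        t=0
        for n,m in masks.items():
            s=sil(n,model(p),C[n]); t+=1-np.minimum(s,m).sum()/np.maximum(s,m).sum()
        return t
    best=None
    for w in (0,.25,-.25):
        q=np.array(p0,float);q[2]+=w
        sx=np.vstack([q]+[q+np.eye(len(q))[i]*step[i] for i in range(len(q))])
        r=minimize(cost,q,method='Nelder-Mead',options=dict(initial_simplex=sx,xatol=1e-4,fatol=1e-4))
        if best is None or r.fun<best.fun: best=r
    return best.x,best.fun
disp=lambda p:[place(box(0,0,.064,.060,0,.14),*p[:3])]
reader=lambda p:[place(box(0,p[3],.08,.07,.128,.192),*p[:3]),place(box(0,p[4],.13,.11,0,.012),*p[:3]),place(box(0,p[3],.02,.02,0,.13),*p[:3])]
panel=lambda p:[place(box(0,-.007,.2,.014,0,.225),*p[:3])]
E
cat > m1.py <<'E'
from fit import *
np.set_printoptions(precision=4,suppress=True)
ims={n:imaging.read_camera(n) for n in('top','side')}
def get(t,n,near):
    L=imaging.cut_out(t,n); L=[r for r in L if np.hypot(*(np.array(r['centre'])-near))<25]
    return L[0]['mask'].astype(np.float32)
near={'dispenser':((276,251),(245,231)),'reader':((141,209),(286,122))}
M={}
for t,(a,b) in near.items(): M[t]={'top':get(t,'top',a),'side':get(t,'side',b)}
g=atz('top',(276,251),.1); pd,fd=fit(disp,M['dispenser'],[g[0],g[1],0],[.01,.01,.1]); print('disp',pd,fd)
g=atz('top',(145,209),.1); pr,fr=fit(reader,M['reader'],[g[0],g[1],0,0,0],[.01,.01,.1,.01,.01]); print('reader',pr,fr)
for t,a,h in(('tub',(261,178),.076),('cup',(329,134),.085),('jug',(173,131),.1)): print(t,atz('top',a,h))
out=[]
def crop(n,boxes,c,w=70,h=52):
    im=ims[n].copy(); k=5.7; x0,y0=int(c[0]-w/2),int(c[1]-h/2)
    v=cv2.resize(im[y0:y0+h,x0:x0+w],None,fx=k,fy=k,interpolation=cv2.INTER_CUBIC)
    for b in boxes:
        q=((proj(n,b)+.5-[x0,y0])*k).astype(int)
        for i in range(8):
            for j in(1,2,4):
                if not i&j: cv2.line(v,tuple(map(int,q[i])),tuple(map(int,q[i|j])),(255,0,255),1)
    return v
A=np.hstack([crop('top',disp(pd),(276,251)),crop('side',disp(pd),(245,231))])
B=np.hstack([crop('top',reader(pr)[:2],(145,209)),crop('side',reader(pr)[:2],(286,122),)])
save('c',np.vstack([A,B])); np.savez('m1.npz',pd=pd,pr=pr)
print(A.shape,B.shape)
E
python3 m1.py
```

```text
disp [ 0.4525 -0.0169  0.2961] 0.10652726888656616
reader [ 0.5698  0.3172  0.1719 -0.0107  0.0172] 0.15374290943145752
tub [0.6412 0.0184 0.076 ]
cup [ 0.7551 -0.1598  0.085 ]
jug [0.76   0.2423 0.1   ]
(296, 798, 3) (296, 798, 3)
```

View pics/c.png

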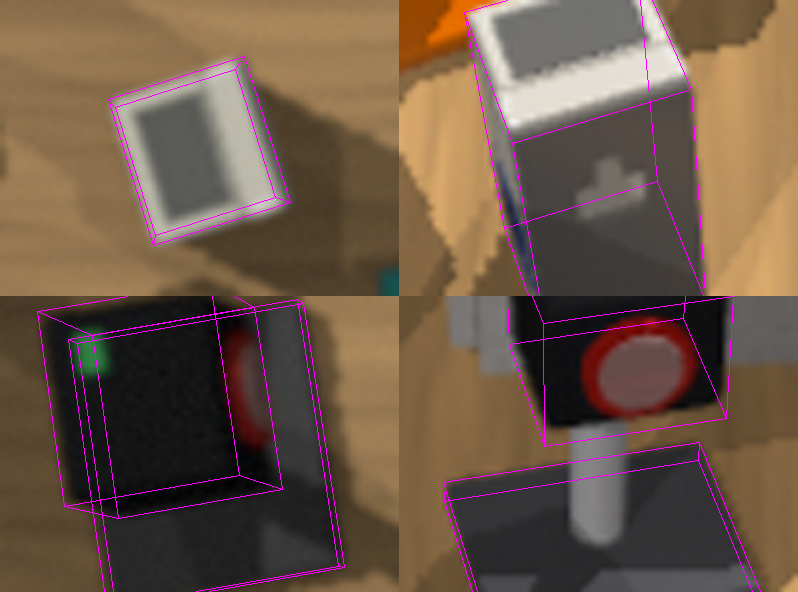

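The crop confirms the dispenser: keyhole on its back, blue label on the robot's side, yaw about 0.30. The black reader with the red-rimmed lens is confirmed too, yaw about 0.17. The lens centre in the crop is at (637,368), so I'll use it to refine the reader and then plan the reach.

```bash
python3 - <<'E'
from fit import *
np.set_printoptions(precision=4,suppress=True)
d=np.load('m1.npz');pr=d['pr'];pd=d['pd']
L=atz('side',(292.2,108.1),.160); w=pr[2]; yr=np.array([-np.sin(w),np.cos(w)])
print('lens',L,'tri',tri([ray('side',(292.2,108.1)),ray('top',(145-35+256/5.7-.5,209-26+(390-296)/5.7-.5))]))
print('fit lens',pr[:2]-.03*yr,'head front',pr[:2]+(pr[3]-.035)*yr)
rp=L[:2]-.1*yr;print('read',rp, 'yr',yr)
o=readout.get_obs();T=rot(o['tool_rot']);p=np.array(o['eef_pos']);print(o['q'],o['t'])
# heading of tool y now, target
h=np.arctan2(T[1,1],T[0,1]);print('heading',np.degrees(h),'turn needed (world)',np.degrees(pd[2]-h),'T',T)
print('orange fit')
ml=[r for r in imaging.cut_out('reader','top') if np.hypot(*(np.array(r['centre'])-[210,272]))<25]
ms=[r for r in imaging.cut_out('reader','side') if np.hypot(*(np.array(r['centre'])-[221,174]))<25]
if ml and ms:
    g=atz('top',(210,272),.1);print(fit(reader,{'top':ml[0]['mask'].astype(np.float32),'side':ms[0]['mask'].astype(np.float32)},[g[0],g[1],0.2,0,0],[.01,.01,.1,.01,.01]))
E
```

```text
lens [0.5776 0.2752 0.16  ] tri [0.5764 0.2668 0.1668]
fit lens [0.575  0.2877] head front [0.5777 0.2722]
read [0.5947 0.1767] yr [-0.171   0.9853]
[-1.4391  0.477   0.0224  1.5554 -0.0115  1.1093 -0.0831] 1.15
heading 76.25853194400437 turn needed (world) -59.29435552772933 T [[-0.9714  0.2375  0.    ]
 [ 0.2375  0.9714  0.0001]
 [ 0.      0.0001 -1.    ]]
orange fit
(array([ 0.4085,  0.1455,  0.3953, -0.0163,  0.009 ]), np.float64(0.12143397331237793))
```

```bash
python3 - <<'E'
from h import *
print(atz('top',(387,228.6),.175), atz('top',(556/1.4,255/1.4),.225),atz('top',(578/1.4,380/1.4),.225), atz('top',(546/1.4,256/1.4),.225),atz('top',(568/1.4,380/1.4),.225))
E
```

```text
[ 0.50185528 -0.27691293  0.175     ] [ 0.60296274 -0.28968701  0.225     ] [ 0.40483395 -0.31602256  0.225     ] [ 0.60143336 -0.2735287   0.225     ] [ 0.40498509 -0.3002998   0.225     ]
```

Call:
drive_tool --pt "0 0 -4.5 0 -1" --pt "0 0 -4.5 0 -1" --pt "-3.6 -2.9 0 0 -1" --pt "-3.6 -2.9 0 0 -1" --pt "-3.6 -2.9 0 0 -1" --pt "-3.6 -2.9 0 0 -1" --pt "-3.6 -2.9 0 0 -1" --pt "-3.6 -2.9 0 0 -1"

```text
t: 2.05
eef_pos: [0.3298, 0.4337, 0.3216]
tool_rot: [0.0, 0.12, 0.993, 0.0]
contact_force: [2.0, 0.5, -0.0]
gripper_width: 1.0
grasp_force: 0.0
```

Call:
drive_tool --pt "0 0 0 8.5 -1" --pt "0 0 0 8.5 -1" --pt "0 0 0 8.5 -1" --pt "0 0 0 8.5 -1" --pt "0 0 0 8.5 -1" --pt "0 0 0 8.5 -1" --pt "0 0 0 8.5 -1" --pt "0 0 0 8.5 -1"

```text
t: 2.85
eef_pos: [0.3288, 0.4353, 0.3214]
tool_rot: [-0.0, 0.657, 0.754, 0.0]
contact_force: [-0.7, 1.0, -0.7]
gripper_width: 1.001
grasp_force: 0.0
```

Call:
drive_tool --pt "-4.87 0.65 0 0 -1" --pt "-4.87 0.65 0 0 -1" --pt "-4.87 0.65 0 0 -1" --pt "-4.87 0.65 0 0 -1" --pt "-4.87 0.65 0 0 -1" --pt "-4.87 0.65 0 0 -1" --pt "-4.87 0.65 0 0 -1" --pt "-4.87 0.65 0 0 -1"

```text
t: 3.65
eef_pos: [0.4364, 0.0552, 0.3217]
tool_rot: [-0.0, 0.654, 0.756, 0.001]
contact_force: [0.6, -0.3, 0.5]
gripper_width: 1.001
grasp_force: 0.0
```

Call:
drive_tool --pt "-4.87 0.65 0 0 -1" --pt "-4.87 0.65 0 0 -1" --pt "-4.87 0.65 0 0 -1" --pt "-4.87 0.65 0 0 -1" --pt "-4.87 0.65 0 0 -1" --pt "0 0 0 0 -1" --pt "0 0 0 0 -1"

```text
t: 4.35
eef_pos: [0.5031, -0.1805, 0.3211]
tool_rot: [0.0, 0.656, 0.755, -0.0]
contact_force: [0.5, 0.9, 0.1]
gripper_width: 0.998
grasp_force: 0.0
```

```bash
python3 - <<'E'
from h import *
np.set_printoptions(precision=4,suppress=True)
o=readout.get_obs();print(o['t'],o['eef_pos'],o['tool_rot'],o['q'],np.abs(o['joint_vel']).max())
c=cam('wrist');im=imaging.read_camera('wrist');np.savez('w1.npz',im=im,p=c[3],M=c[4],f=c[0],cx=c[1],cy=c[2])
save('w1',cv2.resize(im,(784,588)))
for t in('screw','panel'):
    for r in imaging.cut_out(t,'wrist'): print(t,r['conf'],r['centre'],r['mask'].sum())
print(proj('wrist',[[.502,-.277,.175]]))
E
```

```text
4.35 [ 0.5031 -0.1805  0.3211] [ 0.      0.6556  0.7551 -0.0005] [-0.5142  0.2102  0.8825  1.8181 -0.1732  1.1942  0.5623] 0.04334170526864209
screw 0.71 [271.5, 309.4] 26476
panel 0.75 [269.8, 306.2] 26393
[[260.9512 301.7024]]
```

View pics/w1.png

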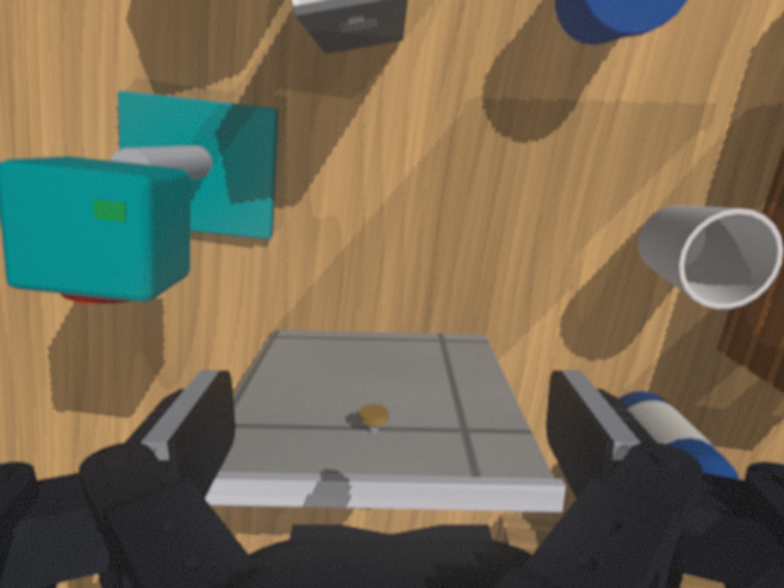

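The wrist picture shows the panel squarely, with the brass screw head at (374,415)/1.4 px. The foot of the face runs from (277,332) to (488,335), and the top front edge lies at about row 476. I'll take a second view on the way to the dispenser.

Call:
drive_tool --pt "2.5 -2.5 0 0 -1" --pt "2.5 -2.5 0 0 -1" --pt "0 0 0 0 -1" --pt "0 0 0 0 -1"

```text
t: 4.9
eef_pos: [0.4469, -0.135, 0.3218]
tool_rot: [-0.0, 0.653, 0.758, 0.002]
contact_force: [-0.1, 0.6, 1.0]
gripper_width: 1.001
grasp_force: 0.0
```

```bash
python3 - <<'E'
from h import *
np.set_printoptions(precision=4,suppress=True)
o=readout.get_obs();print(o['t'],o['eef_pos'],o['tool_rot'])
c=cam('wrist');im=imaging.read_camera('wrist');np.savez('w2.npz',im=im,p=c[3],M=c[4],f=c[0],cx=c[1],cy=c[2])
save('w2',cv2.resize(im,(784,588)))
rays=[]
for k in('w1','w2'):
    d=np.load(k+'.npz');c=(float(d['f']),float(d['cx']),float(d['cy']),d['p'],d['M']);im=d['im']
    hsv=cv2.cvtColor(im,cv2.COLOR_RGB2HSV);pr=proj('x',[[.502,-.277,.175]],c)[0]
    m=cv2.inRange(hsv,(10,110,90),(30,255,255));n,l,s,ct=cv2.connectedComponentsWithStats(m)
    b=min((i for i in range(1,n) if s[i,4]>20),key=lambda i:np.hypot(*(ct[i]-pr)));print(k,ct[b],s[b],atz('x',ct[b],.175,c));rays.append(ray('x',ct[b],c))
print('tri',tri(rays))
E
```

```text
4.9 [ 0.4469 -0.135   0.3218] [-0.      0.6527  0.7576  0.0016]
w1 [266.5617 296.1064] [257 289  20  15 235] [ 0.5051 -0.2743  0.175 ]
w2 [320.2646 350.4163] [311 343  19  16 257] [ 0.5051 -0.2752  0.175 ]
tri [ 0.5048 -0.2737  0.1767]
```

View pics/w2.png

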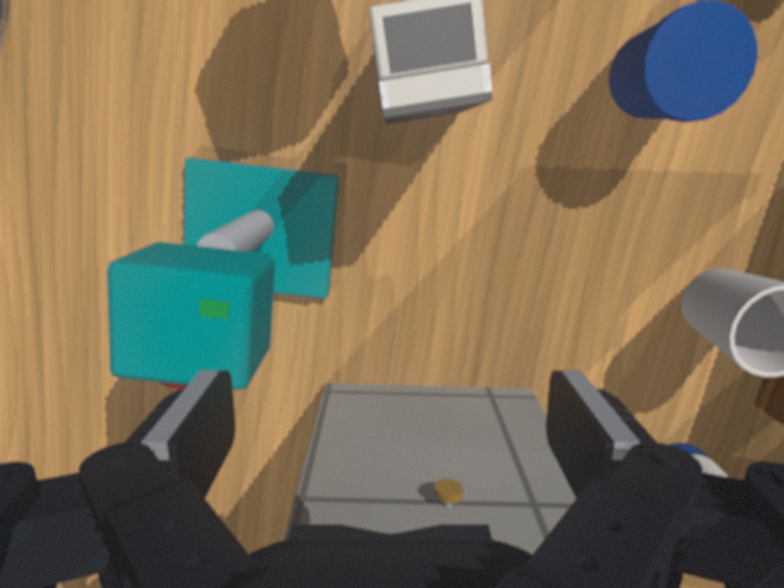

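Screw head centre is at (0.505, -0.2745, 0.1755). In this picture the dispenser top, at about (430,55), is in view too, so I'll check the panel yaw and the dispenser pose against it.

```bash
python3 - <<'E'
from fit import *
np.set_printoptions(precision=4,suppress=True)
for k,a,b in(('w1',(277,332),(488,335)),('w2',(327,384),(531,388))):
    d=np.load(k+'.npz');c=(float(d['f']),float(d['cx']),float(d['cy']),d['p'],d['M'])
    A=atz('x',np.array(a)/1.4,0,c);B=atz('x',np.array(b)/1.4,0,c);v=B-A;print('foot',A,B,np.arctan2(v[1],v[0]),np.linalg.norm(v))
pd=np.load('m1.npz')['pd'];print((proj('x',place(box(0,0,.064,.06,.14,.14),*pd)[::2],c)*1.4))
f=lambda u:atz('x',np.array(u)/1.4,.14,c); 
P=[f(u) for u in((370,9),(381,111),(492,95),(482,0))];print(P)
E
```

```text
foot [ 0.4121 -0.2999  0.    ] [ 0.6086 -0.2752  0.    ] 0.12495074719684296 0.1980458773263277
foot [ 0.4101 -0.3002  0.    ] [ 0.6061 -0.2757  0.    ] 0.1247727097955118 0.1974793780608181
[[383.377  117.6455]
 [367.0948   5.7489]
 [491.9811 100.6302]
 [481.5464 -13.1066]]
[array([0.415 , 0.0011, 0.14  ]), array([ 0.4288, -0.0514,  0.14  ]), array([ 0.4913, -0.0332,  0.14  ]), array([0.4759, 0.0148, 0.14  ])]
```

Call:
drive_tool --pt "3.9 0.75 0 -3.0 -1" --pt "3.9 0.75 0 -3.0 -1" --pt "3.8 0.75 0 -2.7 -1" --pt "0 0 0 0 -1"

```text
t: 5.35
eef_pos: [0.4469, -0.0134, 0.3212]
tool_rot: [-0.0, 0.591, 0.806, 0.0]
contact_force: [-0.8, -0.5, -0.7]
gripper_width: 0.997
grasp_force: 0.0
```

Call:
drive_tool --pt "-0.5 0.43 4.0 0.4 -1" --pt "0 0 4.5 0 -1" --pt "0 0 4.5 0 -1" --pt "0 0 3.5 0 -1" --pt "0 0 2.5 0 -1" --pt "0 0 2.0 0 -1" --pt "0 0 1.3 0 -1" --pt "0 0 0 0 -1"

```text
t: 6.15
eef_pos: [0.4513, -0.0229, 0.0969]
tool_rot: [-0.001, 0.598, 0.801, -0.001]
contact_force: [0.1, 0.3, 1.1]
gripper_width: 1.0
grasp_force: 0.0
```

Call:
drive_tool --pt "0 0 0 0 1" --pt "0 0 0 0 1" --pt "0 0 0 0 1" --pt "0 0 0 0 1" --pt "0 0 0 0 1" --pt "0 0 0 0 1" --pt "0 0 0 0 1" --squeeze 60

```text
t: 6.85
eef_pos: [0.4533, -0.0222, 0.0995]
tool_rot: [0.001, 0.598, 0.802, 0.001]
contact_force: [1.1, -0.6, 7.1]
gripper_width: 0.742
grasp_force: 66.5
```

Call:
drive_tool --pt "0 0 -1.5 0 1" --pt "0 0 -3.2 0 1" --pt "0 0 -3.0 8.1 1" --pt "0 0 -2.0 8.1 1" --pt "0 0 -2.0 8.1 1" --pt "0 0 0 8.1 1" --pt "0 0 0 8.1 1" --pt "0 0 0 8.1 1"

```text
t: 7.65
eef_pos: [0.4506, -0.0219, 0.215]
tool_rot: [-0.001, 0.876, 0.482, -0.0]
contact_force: [0.3, -0.6, -4.3]
gripper_width: 0.74
grasp_force: 68.9
```

Call:
drive_tool --pt "0 0 0 8.1 1" --pt "0 0 0 8.1 1" --pt "0 0 0 8.1 1" --pt "0 0 0 8.1 1" --pt "0 0 0 8.1 1" --pt "0 0 0 7.7 1" --pt "0 0 0 0 1"

```text
t: 8.35
eef_pos: [0.4506, -0.0219, 0.2148]
tool_rot: [-0.0, 0.996, 0.085, -0.001]
contact_force: [0.0, 0.1, -3.8]
gripper_width: 0.74
grasp_force: 68.7
```

```bash
cat > m2.py <<'E'
from fit import *
import sys
np.set_printoptions(precision=4,suppress=True)
o=readout.get_obs();T=rot(o['tool_rot']);p=np.array(o['eef_pos'])
h=np.arctan2(T[1,1],T[0,1]);print('t',o['t'],p,'heading',np.degrees(h),'q',np.array(o['q']),'grip',o['grasp_force'],o['contact_force'])
ims={n:imaging.read_camera(n) for n in('top','side')}
M={}
for n in ims:
    L=[r for r in imaging.cut_out('dispenser',n) if np.hypot(*(np.array(r['centre'])-proj(n,[p-[0,0,.05]])[0]))<40]
    print(n,[(r['conf'],r['mask'].sum()) for r in L[:2]])
    if L: M[n]=L[0]['mask']
save(sys.argv[1],np.hstack([cv2.resize(ims[n][max(0,int(u[1])-80):,max(0,int(u[0])-80):][:150,:150],(390,390)) for n in ims for u in [proj(n,[p])[0]]]))
print('readout',readout.get_obs()['t'])
E
python3 m2.py d1
```

```text
t 8.35 [ 0.4506 -0.0219  0.2148] heading -80.2951622309196 q [-1.0847  0.2172  1.1562  2.1327 -0.2474  0.937  -1.1899] grip 68.70366856455803 [ 0.0018  0.066  -3.7928]
top []
side [(0.59, np.int64(1634))]
readout 8.55
```

View pics/d1.png

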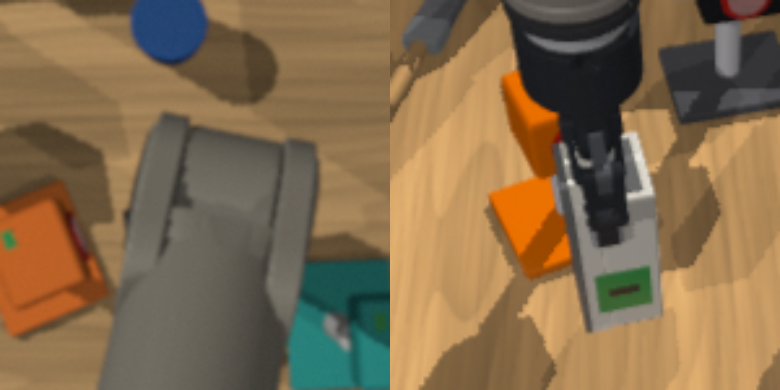

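The dispenser hangs upright in the grip (side crop: green label facing the side camera), so blue faces the reader side. I'll move it to the reading point.

Call:
drive_tool --pt "3.41 -2.79 0 0 1" --pt "3.41 -2.79 0 0 1" --pt "3.41 -2.79 0 0 1" --pt "3.41 -2.79 0 0 1" --pt "3.41 -2.79 0 0 1" --pt "0 0 0 0 1" --pt "0 0 0 0 1" --pt "0 0 0 0 1"

```text
t: 9.35
eef_pos: [0.5954, 0.1429, 0.215]
tool_rot: [0.0, 0.996, 0.085, -0.001]
contact_force: [-1.3, -0.7, -3.7]
gripper_width: 0.741
grasp_force: 69.3
```

```bash
cat > m3.py <<'E'
from fit import *
import sys
np.set_printoptions(precision=4,suppress=True)
o=readout.get_obs();T=rot(o['tool_rot']);p=np.array(o['eef_pos'])
h=np.arctan2(T[1,1],T[0,1]);print('t',o['t'],p,'heading',np.degrees(h),'q',np.array(o['q']))
im=imaging.read_camera('side');save(sys.argv[1],cv2.resize(im[60:320,100:460],(792,572)))
hsv=cv2.cvtColor(im,cv2.COLOR_RGB2HSV)
c=p+T@[.005,0,0];c[2]-=.0995
for nm,off in(('blue',[-.032,0]),('yellow',[0,.03]),('green',[.032,0])):
    l=c.copy(); l[:2]+=off[0]*T[:2,1]+off[1]*T[:2,0]; l[2]+=.045; print(nm,l,'dist',np.linalg.norm(l-[.5935,.1745,.160]))
E
python3 m3.py e1
```

```text
t 9.35 [0.5954 0.1429 0.215 ] heading -80.27228722881182 q [-1.0043  0.5488  0.9517  1.7718 -0.5003  1.086  -1.2804]
blue [0.5949 0.1753 0.1605] dist 0.0017091835810061921
yellow [0.6299 0.1488 0.1605] dist 0.04456847424968195
green [0.6058 0.1122 0.1605] dist 0.06348916522195913
```

View pics/e1.png

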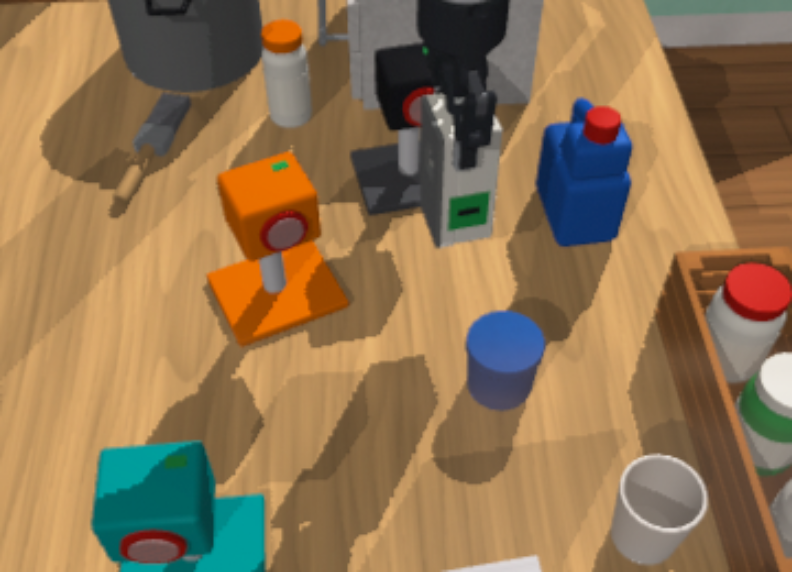

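The dispenser stands in front of the black reader at (455,170) in the crop, with green towards the camera and blue towards the lens. I'll hold it there, then turn to yellow.

Call:
drive_tool --pt "0 0 0 0 1" --pt "0 0 0 0 1" --pt "0 0 0 0 1" --pt "0 0 0 0 1" --pt "0 0 0 0 1" --pt "0 0 0 0 1" --pt "0 0 0 0 1" --pt "0 0 0 0 1"

```text
t: 10.2
eef_pos: [0.5961, 0.1442, 0.2153]
tool_rot: [0.0, 0.996, 0.085, -0.0]
contact_force: [0.7, 0.2, -4.9]
gripper_width: 0.745
grasp_force: 69.3
```

Call:
drive_tool --pt "0 0 0 0 1" --pt "0 0 0 0 1" --pt "0 0 0 0 1" --pt "0 0 0 0 1" --pt "0 0 0 -7.5 1" --pt "0 0 0 -7.5 1" --pt "0 0 0 -7.5 1" --pt "0 0 0 -7.5 1"

```text
t: 11.0
eef_pos: [0.5961, 0.1441, 0.2153]
tool_rot: [0.0, 0.94, 0.342, 0.0]
contact_force: [-1.4, 0.0, -3.9]
gripper_width: 0.74
grasp_force: 69.2
```

Call:
drive_tool --pt "0 0 0 -7.5 1" --pt "0 0 0 -7.5 1" --pt "0 0 0 -7.5 1" --pt "0 0 0 -7.5 1" --pt "0 0 0 -7.5 1" --pt "0 0 0 -7.5 1" --pt "0 0 0 -7.5 1" --pt "0 0 0 -7.5 1"

```text
t: 11.8
eef_pos: [0.5962, 0.1438, 0.2152]
tool_rot: [0.0, 0.643, 0.766, -0.0]
contact_force: [-0.0, -0.6, -3.3]
gripper_width: 0.738
grasp_force: 69.1
```

```bash
python3 m3.py e2
```

```text
t 11.8 [0.5962 0.1438 0.2152] heading 10.039275985087473 q [-0.7494  0.4308  0.5511  1.7552 -0.2578  1.0282  0.0704]
blue [0.5638 0.1432 0.1607] dist 0.043161297288833264
yellow [0.5901 0.1783 0.1607] dist 0.005175054797480026
green [0.6268 0.1544 0.1607] dist 0.0389423249266727
```

Call:
drive_tool --pt "0 0 0 0 1" --pt "0 0 0 0 1" --pt "0 0 0 0 1" --pt "0 0 0 0 1" --pt "0 0 0 0 1" --pt "0 0 0 0 1" --pt "0 0 0 0 1" --pt "0 0 0 0 1"

```text
t: 12.65
eef_pos: [0.5961, 0.1442, 0.2153]
tool_rot: [-0.0, 0.644, 0.765, 0.0]
contact_force: [0.1, -0.5, -4.9]
gripper_width: 0.74
grasp_force: 69.2
```

Call:
drive_tool --pt "0 0 0 0 1" --pt "0 0 0 0 1" --pt "0 0 0 0 1" --pt "0 0 0 0 1" --pt "0 0 0 -7.5 1" --pt "0 0 0 -7.5 1" --pt "0 0 0 -7.5 1" --pt "0 0 0 -7.5 1"

```text
t: 13.45
eef_pos: [0.5961, 0.1441, 0.2153]
tool_rot: [0.0, 0.422, 0.907, -0.0]
contact_force: [0.4, -0.6, -4.1]
gripper_width: 0.742
grasp_force: 69.1
```

Call:
drive_tool --pt "0 0 0 -7.5 1" --pt "0 0 0 -7.5 1" --pt "0 0 0 -7.5 1" --pt "0 0 0 -7.5 1" --pt "0 0 0 -7.5 1" --pt "0 0 0 -7.5 1" --pt "0 0 0 -7.5 1" --pt "0 0 0 -7.5 1"

```text
t: 14.25
eef_pos: [0.5962, 0.144, 0.2153]
tool_rot: [0.0, -0.088, 0.996, -0.0]
contact_force: [-0.3, -0.1, -4.6]
gripper_width: 0.743
grasp_force: 69.1
```

```bash
python3 m3.py e3
```

```text
t 14.25 [0.5962 0.144  0.2153] heading 100.04647021512301 q [-0.4921  0.3936  0.2012  1.7376 -0.09    1.0193  1.4875]
blue [0.5969 0.1116 0.1608] dist 0.06297197551612047
yellow [0.5617 0.1379 0.1608] dist 0.0484632501998551
green [0.5857 0.1746 0.1608] dist 0.007838228868013022
```

Call:
drive_tool --pt "0 0 0 0 1" --pt "0 0 0 0 1" --pt "0 0 0 0 1" --pt "0 0 0 0 1" --pt "0 0 0 0 1" --pt "0 0 0 0 1" --pt "0 0 0 0 1" --pt "0 0 0 0 1"

```text
t: 15.1
eef_pos: [0.5961, 0.1442, 0.2153]
tool_rot: [-0.0, -0.085, 0.996, 0.0]
contact_force: [-0.6, 0.2, -4.2]
gripper_width: 0.742
grasp_force: 69.3
```

Call:
drive_tool --pt "0 0 0 0 1" --pt "0 0 0 0 1" --pt "0 0 0 0 1" --pt "0 0 0 0 1" --pt "0 0 0 7.74 1" --pt "0 0 0 7.74 1" --pt "0 0 0 7.74 1" --pt "0 0 0 7.74 1"

```text
t: 15.9
eef_pos: [0.5961, 0.1442, 0.2153]
tool_rot: [0.0, 0.187, 0.982, 0.0]
contact_force: [0.3, 0.1, -4.2]
gripper_width: 0.74
grasp_force: 69.4
```

Call:
drive_tool --pt "0 0 0 7.74 1" --pt "0 0 0 7.74 1" --pt "0 0 0 7.74 1" --pt "0 0 0 7.74 1" --pt "0 0 0 7.74 1" --pt "0 0 0 7.74 1" --pt "0 0 0 7.74 1" --pt "0 0 0 7.74 1"

```text
t: 16.7
eef_pos: [0.5961, 0.1444, 0.2154]
tool_rot: [-0.0, 0.665, 0.747, 0.0]
contact_force: [0.1, -0.3, -4.9]
gripper_width: 0.746
grasp_force: 69.4
```

Call:
drive_tool --pt "-4.16 -1.78 0 0 1" --pt "-4.16 -1.78 0 0 1" --pt "-4.16 -1.78 0 0 1" --pt "-4.16 -1.78 0 0 1" --pt "-4.16 -1.78 0 0 1" --pt "-4.16 -1.78 0 0 1" --pt "-4.16 -1.78 0 0 1" --pt "-4.16 -1.78 0 0 1"

```text
t: 17.5
eef_pos: [0.4941, -0.2047, 0.2157]
tool_rot: [0.0, 0.663, 0.748, 0.0]
contact_force: [0.3, -0.4, -4.7]
gripper_width: 0.741
grasp_force: 69.5
```

```bash
cat > m4.py <<'E'
from h import *
np.set_printoptions(precision=4,suppress=True)
P=[]
for i in range(6): 
    o=readout.get_obs();P.append(o['eef_pos']);
p=np.mean(P,0);T=rot(o['tool_rot']);h=np.arctan2(T[1,1],T[0,1])
F=np.array([.509,-.2878]);u=np.array([.9922,.1247]);n=np.array([-.1247,.9922])
print('t',o['t'],p,'heading',np.degrees(h),'q',np.array(o['q']),'F',o['contact_force'])
print('lateral mm (screw -1.7)',1000*(p[:2]-F)@u,'out mm (contact 25)',1000*(p[:2]-F)@n,'z mm(entry 189.5 seat 165.5)',p[2]*1000,'tilt',T[:,2])
E
python3 m4.py; python3 - <<'E'
from h import *
im=imaging.read_camera('side');w=imaging.read_camera('wrist');save('g1',np.hstack([cv2.resize(im[160:380,160:420],(400,338)),cv2.resize(w,(400,338))]))
E
```

```text
t 17.5 [ 0.4941 -0.2047  0.2157] heading 6.91170642778248 q [-0.2767  0.3064  0.6798  1.9425 -0.2327  0.9698  0.6336] F [ 0.3043 -0.3617 -4.7244]
lateral mm (screw -1.7) -4.428760674990606 out mm (contact 25) 84.29474735689111 z mm(entry 189.5 seat 165.5) 215.6636134883541 tilt [ 0.001   0.0003 -1.    ]
```

View pics/g1.png

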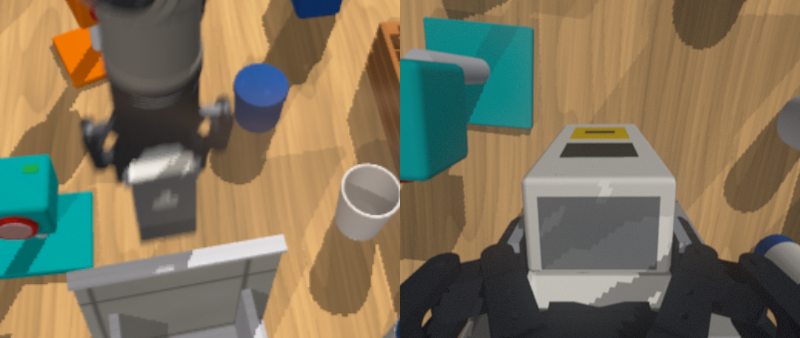

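Everything is square: the wrist view shows the dispenser top centred at column 600 of the pasted picture, with the label upright. Next I'll lower it to the entry height and let it settle.

Call:
drive_tool --pt "0 0 1.0 0 1" --pt "0 0 1.0 0 1" --pt "0 0 0.6 0 1" --pt "0 0 0 0 1" --pt "0 0 0 0 1"

```text
t: 18.1
eef_pos: [0.4948, -0.2025, 0.189]
tool_rot: [-0.0, 0.663, 0.749, -0.0]
contact_force: [0.3, -0.1, -3.6]
gripper_width: 0.741
grasp_force: 69.1
```

```bash
python3 m4.py; python3 - <<'E'
from h import *
L=[]
for i in range(3):
    imaging.read_camera('side');L.append(readout.get_obs()['eef_pos'])
print(np.round(L,4))
E
```

```text
t 18.1 [ 0.4948 -0.2025  0.189 ] heading 6.961273396632373 q [-0.2612  0.3434  0.6624  1.9679 -0.2637  0.9166  0.6567] F [ 0.3423 -0.0751 -3.5818]
lateral mm (screw -1.7) -3.416570355838518 out mm (contact 25) 86.38094424220424 z mm(entry 189.5 seat 165.5) 188.95783656962817 tilt [-0.0007  0.     -1.    ]
[[ 0.4949 -0.2028  0.1893]
 [ 0.495  -0.203   0.1895]
 [ 0.495  -0.2031  0.1896]]
```

Call:
drive_tool --pt "-1.5 0.15 0 0 1" --pt "-1.5 0 0 0 1" --pt "-1.0 0 0 0 1" --pt "0 0 0 0 1" --pt "-0.4 0 0 0 1" --pt "-0.4 0 0 0 1" --pt "0 0 0 0 1" --pt "0 0 0 0 1"

```text
t: 19.05
eef_pos: [0.5019, -0.2504, 0.1892]
tool_rot: [-0.0, 0.663, 0.748, 0.0]
contact_force: [-0.0, 0.8, -4.3]
gripper_width: 0.739
grasp_force: 69.4
```

```bash
python3 m4.py
```

```text
t 19.05 [ 0.5019 -0.2504  0.1892] heading 6.895044999248031 q [-0.1635  0.3912  0.6599  1.9085 -0.2941  0.9394  0.7561] F [-0.0234  0.8391 -4.3429]
lateral mm (screw -1.7) -2.4045792404011657 out mm (contact 25) 37.985133273653155 z mm(entry 189.5 seat 165.5) 189.24147029844974 tilt [-0.0001  0.0003 -1.    ]
```

Call:
drive_tool --pt "-0.3 0.05 0 0 1" --pt "-0.3 0 0 0 1" --pt "0 0 0 0 1" --pt "0 0 0 0 1"

```text
t: 19.45
eef_pos: [0.503, -0.2568, 0.1893]
tool_rot: [-0.0, 0.664, 0.748, -0.0]
contact_force: [-0.2, 0.3, -4.9]
gripper_width: 0.742
grasp_force: 69.4
```

```bash
python3 m4.py
```

```text
t 19.45 [ 0.503  -0.2568  0.1893] heading 6.863664803375001 q [-0.1511  0.3981  0.6595  1.8997 -0.2979  0.9427  0.7677] F [-0.1976  0.3024 -4.9235]
lateral mm (screw -1.7) -2.061813087289531 out mm (contact 25) 31.54021633792859 z mm(entry 189.5 seat 165.5) 189.26056322123742 tilt [-0.0001 -0.     -1.    ]
```

At 31.5 mm out there is still no contact force, so the head is in the opening. I'll keep going until the plate meets the panel.

Call:
drive_tool --pt "-0.2 0 0 0 1" --pt "-0.2 0 0 0 1" --pt "-0.2 0 0 0 1" --pt "0 0 0 0 1" --pt "0 0 0 0 1"

```text
t: 19.95
eef_pos: [0.5037, -0.2617, 0.1891]
tool_rot: [-0.001, 0.663, 0.748, 0.0]
contact_force: [-0.4, 4.4, -2.3]
gripper_width: 0.743
grasp_force: 69.5
```

```bash
python3 m4.py
```

```text
t 19.95 [ 0.5037 -0.2617  0.1891] heading 6.9006357222119785 q [-0.1396  0.4039  0.658   1.8921 -0.302   0.9467  0.7791] F [-0.3723  4.4041 -2.2934]
lateral mm (screw -1.7) -1.9689252347258464 out mm (contact 25) 26.512094253982045 z mm(entry 189.5 seat 165.5) 189.14775581430544 tilt [-0.0006  0.0014 -1.    ]
```

The plate met the panel at 26.5 mm with 4.4 N. I'll back off 1.5 mm and pull down.

Call:
drive_tool --pt "0.2 0 0 0 1" --pt "0 0 0.4 0 1" --pt "0 0 0.4 0 1" --pt "0 0 0.4 0 1" --pt "0 0 0 0 1" --pt "0 0 0 0 1"

```text
t: 20.55
eef_pos: [0.5035, -0.2607, 0.1771]
tool_rot: [-0.0, 0.663, 0.748, -0.0]
contact_force: [0.7, -0.7, -4.4]
gripper_width: 0.741
grasp_force: 69.3
```

```bash
python3 m4.py
```

```text
t 20.55 [ 0.5035 -0.2607  0.1771] heading 6.869258620622455 q [-0.1347  0.4178  0.6503  1.9051 -0.3132  0.9213  0.7862] F [ 0.6737 -0.7354 -4.4329]
lateral mm (screw -1.7) -2.1274658691368895 out mm (contact 25) 27.53834677078372 z mm(entry 189.5 seat 165.5) 177.09170461537374 tilt [-0.0004 -0.0001 -1.    ]
```

Call:
drive_tool --pt "0 0 0.4 0 1" --pt "0 0 0.4 0 1" --pt "0 0 0.3 0 1" --pt "0 0 0 0 1" --pt "0 0 0 0 1"

```text
t: 21.05
eef_pos: [0.5035, -0.2606, 0.1662]
tool_rot: [-0.0, 0.663, 0.748, -0.0]
contact_force: [-0.1, -0.2, -4.2]
gripper_width: 0.741
grasp_force: 69.3
```

```bash
python3 m4.py
```

```text
t 21.05 [ 0.5035 -0.2606  0.1662] heading 6.878151130292486 q [-0.1268  0.4321  0.6417  1.9143 -0.3255  0.9001  0.7962] F [-0.1033 -0.1712 -4.1849]
lateral mm (screw -1.7) -2.0685742035740193 out mm (contact 25) 27.66294535987777 z mm(entry 189.5 seat 165.5) 166.17073428791554 tilt [-0.0003  0.     -1.    ]
```

Call:
drive_tool --pt "0 0 0.15 0 1" --pt "0 0 0.15 0 1" --pt "0 0 0 0 1" --pt "0 0 0 0 1"

```text
t: 21.45
eef_pos: [0.504, -0.2609, 0.1646]
tool_rot: [0.0, 0.664, 0.748, 0.001]
contact_force: [-3.0, 2.7, 6.8]
gripper_width: 0.741
grasp_force: 70.9
```

```bash
python3 m4.py
```

```text
t 21.45 [ 0.504  -0.2609  0.1646] heading 6.864472697838435 q [-0.1247  0.4343  0.6401  1.9153 -0.3289  0.896   0.799 ] F [-2.9725  2.6703  6.8478]
lateral mm (screw -1.7) -1.6399168912518074 out mm (contact 25) 27.365282313807352 z mm(entry 189.5 seat 165.5) 164.5733970975647 tilt [ 0.0014  0.0003 -1.    ]
```

Call:
drive_tool --pt "0 0 0.2 0 1" --pt "0 0 0.2 0 1" --pt "0 0 0 0 1" --pt "0 0 0 0 1"

```text
t: 21.85
eef_pos: [0.5042, -0.2609, 0.1636]
tool_rot: [0.0, 0.664, 0.748, 0.002]
contact_force: [-12.7, 10.1, 36.6]
gripper_width: 0.747
grasp_force: 73.8
```

```bash
python3 m4.py
```

```text
t 21.85 [ 0.5042 -0.2609  0.1636] heading 6.825734455389989 q [-0.122   0.4356  0.6385  1.9159 -0.333   0.8941  0.8023] F [-12.6771  10.1406  36.5564]
lateral mm (screw -1.7) -1.3666364923713528 out mm (contact 25) 27.24888768711752 z mm(entry 189.5 seat 165.5) 163.5983765171223 tilt [ 0.0031  0.0023 -1.    ]
```

It stopped firmly about 25 mm below the entry, so it is seated. I'll relax the push and let go.

Call:
drive_tool --pt "0 0 -0.25 0 1" --pt "0 0 -0.15 0 1" --pt "0 0 0 0 1" --pt "0 0 0 0 0.3" --pt "0 0 0 0 -0.2" --pt "0 0 0 0 -1" --pt "0 0 0 0 -1" --pt "0 0 0 0 -1"

```text
t: 22.65
eef_pos: [0.5038, -0.2607, 0.1632]
tool_rot: [0.0, 0.663, 0.748, -0.0]
contact_force: [0.4, 0.7, 0.2]
gripper_width: 0.999
grasp_force: 0.0
```

```bash
python3 m4.py; python3 - <<'E'
from h import *
im=imaging.read_camera('side');w=imaging.read_camera('wrist');save('g2',np.hstack([cv2.resize(im[160:380,160:420],(400,338)),cv2.resize(w,(400,338))]))
E
```

```text
t 22.65 [ 0.5038 -0.2607  0.1632] heading 6.884469901012537 q [-0.1246  0.4362  0.6392  1.9165 -0.329   0.8939  0.7991] F [0.3702 0.7426 0.248 ]
lateral mm (screw -1.7) -1.824579641673143 out mm (contact 25) 27.570749313535547 z mm(entry 189.5 seat 165.5) 163.1901803335328 tilt [ 0.0002 -0.0002 -1.    ]
```

View pics/g2.png

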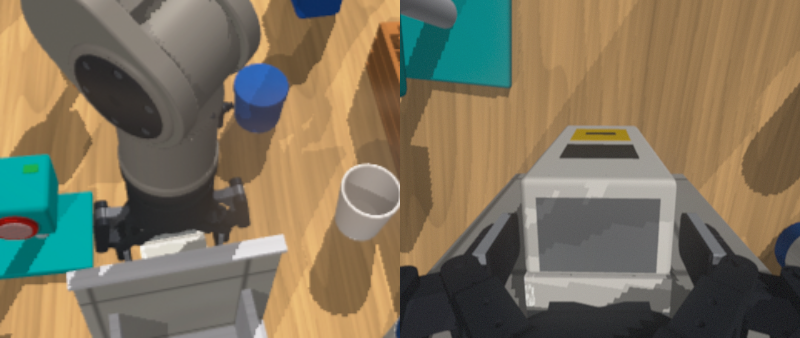

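The fingers are open, with a gap on both sides of the dispenser, and it hangs against the panel. I'll retreat straight up and check.

Call:
drive_tool --pt "0 0 -1.0 0 -1" --pt "0 0 -2.0 0 -1" --pt "0 0 -3.5 0 -1" --pt "0 0 -4.5 0 -1" --pt "3 0 -3 0 -1" --pt "4 0 0 0 -1" --pt "0 0 0 0 -1" --pt "0 0 0 0 -1"

```text
t: 23.55
eef_pos: [0.4953, -0.1903, 0.3039]
tool_rot: [0.0, 0.663, 0.749, 0.0]
contact_force: [-0.5, 0.1, 0.4]
gripper_width: 1.0
grasp_force: 0.0
```

```bash
python3 - <<'E'
from fit import *
np.set_printoptions(precision=4,suppress=True)
o=readout.get_obs();print(o['t'],o['eef_pos'],o['contact_force'])
c=cam('wrist');w=imaging.read_camera('wrist').copy()
# expected hung pose overlay
n=np.array([-.1247,.9922]);u=np.array([.9922,.1247]);F=np.array([.509,-.2878])-.0017*u
ctr=F+.032*n; b=place(box(0,0,.064,.06,.066,.206),*ctr,.125);q=(proj('wrist',b,c)*1.4).astype(int)
v=cv2.resize(w,(784,588))
for i in range(8):
    for j in(1,2,4):
        if not i&j: cv2.line(v,tuple(map(int,q[i])),tuple(map(int,q[i|j])),(255,0,255),1)
save('g3',v)
E
```

```text
23.55 [ 0.4953 -0.1903  0.3039] [-0.5257  0.0982  0.4357]
```

View pics/g3.png

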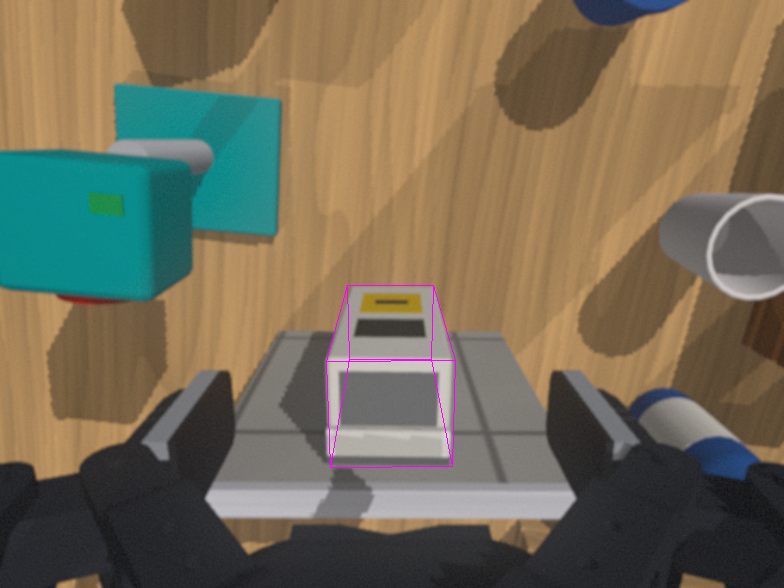

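The dispenser hangs exactly on the expected outline (corners (328,360) to (453,465)), square and free of the gripper. I'm handing it in.

```bash
python3 -c "
from station import hand_in
print(hand_in())"
```

```text
the job is handed in; nothing more can be done
None
```

The dispenser was shown blue, yellow, then green at the reading point for over 1 s each, then hung on the panel's screw, let go and handed in at about 23.6 s; the hand-in returned no verdict.

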